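# Bond an award plaque in the office screw press

## Task

Lay the award plaque face up in the drawn-out tray of the bench screw press and slide the tray fully home. Then wind the crank down, clockwise seen from above, until you feel the press foot just touch the plaque, give it one quarter turn more and not much beyond, and let go. Leave the other things on the desk where they are.

Things in the scene. Friction and masses are not known exactly. Their poses are not given: they have to be found in the camera images.
- plaque: the award plaque, loose, 0.48 to 0.78 kg: a dark wood block 60 x 98 x 20 mm with a bare steel plate 50 x 86 x 4 mm on its top face (24 mm high in all), lying face up on the desk to the right of the press. Origin at the centre of its underside; x along the 60 mm side (the side to grip across), y along the 98 mm side, z up through the steel face. Either way round is right.
- press: the grey bench screw press, fixed to the desk: C-frame with its column at its +y side, 189 mm to the top of the crank bar. Origin on the desk under the screw's axis; z up along the screw, -y is the direction in which the tray draws out. Its base is 150 mm wide in x, and the head stands 127 to 169 mm above the desk.
- tray: the aluminium tray that slides along the press's y, with about 1.5 N friction, and stays where it is left. Origin on the desk level under its pocket's centre, axes as the press; it coincides with the press's origin when the tray is fully home against its stop, and lies up to 150 mm to the press's -y when drawn out.
- pocket (a point): centre of the floor of the tray's pocket, 30 mm above the desk; axes as the press. The pocket is 65 mm (x) by 105 mm (y) inside with a lip 6 mm high; the plaque lies in it with its 98 mm side along y.
- tab (a point): top centre of the tray's upright tab, 68 mm above the desk and 125 mm from the pocket's centre towards -y: a plate 44 mm (x) by 8 mm (y), standing 38 mm clear above the tray's tongue; push it, or grip it across its 44 mm width, to slide the tray (a gripper closing along y would meet the head).
- crank (a joint): angle of the crank, rad; 0 at the start with the knob on the press's -x side, growing clockwise seen from above, which winds the foot down 20 mm per turn while the crank keeps its height. It turns stiffly, about 10 N at the knob in motion when the foot is free, and stays where it is left, also under load.
- screw (a point): point on the screw's axis at the top of the press's head, 169 mm up. Under the head hangs the sprung foot, a round steel pad 42 mm across on a preset collar: its gap above a plaque in the tray is unknown, 8 to 18 mm (0.4 to 0.9 turn). As it touches, the force needed at the knob steps up about 4 N within about 10 degrees, then climbs 2 N more over the next quarter turn.
- knob_grip (a point): point to grip on the crank's free-spinning black knob, an upright cylinder 22 mm in diameter, 55 mm from the screw's axis. The point is on the knob's axis, 219 mm above the desk, 19 mm below the knob's top, 30 mm above the crank bar. Its axes spin with the knob, so a gripper holding it can keep its own direction while going round.
Mind the look-alikes: they are no part of the job. What is shaped like the plaque but orange, pink or red is not meant.

How it is judged (in metres and radians):
On the way, in this order (a step that is already met when the one before it is completed fails the run):
1. the plaque lies flat in the tray's pocket, face up, let go, with the tray still drawn out (x of plaque in the frame of pocket between -0.005 and 0.005 m and y of plaque in the frame of pocket between -0.006 and 0.006 m and z of plaque in the frame of pocket below 0.003 m and angle between plaque's own z axis and vertical below 0.05 rad and y of pocket in the frame of press below -0.09 m and contact force between the fingers and plaque below 0.1 N), for 0.2 s.
2. the tray is slid home with the plaque in it, before the foot comes down (x of plaque in the frame of pocket between -0.005 and 0.005 m and y of plaque in the frame of pocket between -0.006 and 0.006 m and z of plaque in the frame of pocket below 0.003 m and angle between plaque's own z axis and vertical below 0.05 rad and y of pocket in the frame of press above -0.004 m and contact force between tray and plaque below 25 N), for 0.1 s.
3. the foot has been wound down onto the plaque (x of plaque in the frame of pocket between -0.005 and 0.005 m and y of plaque in the frame of pocket between -0.006 and 0.006 m and z of plaque in the frame of pocket below 0.003 m and angle between plaque's own z axis and vertical below 0.05 rad and y of pocket in the frame of press above -0.004 m and contact force between tray and plaque above 50 N), for 0.1 s.
At the end, for the whole second after the job is handed in: the plaque lies in the pocket (within 5 mm across, 6 mm along, flat), the tray home within 4 mm, the foot bearing on the plaque with the force of about a quarter turn past contact (about 0.13 to 0.38 turn), everything let go and at rest (x of plaque in the frame of pocket between -0.005 and 0.005 m and y of plaque in the frame of pocket between -0.006 and 0.006 m and z of plaque in the frame of pocket below 0.003 m and angle between plaque's own z axis and vertical below 0.05 rad and y of pocket in the frame of press above -0.004 m and contact force between tray and plaque between 95 and 134 N and linear speed of plaque below 0.01 m/s); the robot touches nothing.
It fails at once if the plaque is overpressed: more than about half a turn past contact (152 N) (y of pocket in the frame of press above -0.004 m and contact force between tray and plaque above 152 N).
It fails at once if another thing on the desk is moved by more than 3 cm (distance of any of saucer_cup, pencil_pot, stapler, tape, coaster, notebook, paperweight from where it was at the start of the episode above 0.03 m).
It also fails if it takes over 72 s, if anything falls off the work surface, if the arm or the gripper's body presses on something with over 40 N, if the wrist force passes 120 N, or if a joint passes its speed limit or range.

## Robot

A 6-joint arm with a two-finger parallel gripper is mounted at the origin on the work surface. World frame = base frame: x ahead of the robot, y to its left, z up, the work surface at z = 0. Lengths are in mm, angles in rad, forces in N, time in s.
With the tool pointing down it reaches from about 400 to 825 mm from the base axis. Payload 7 kg.
Tool frame: the origin (TCP) lies at the very end of the fingers, on their centre line; the grasp point (between the pads) lies 19 mm behind it; z points along the fingers, y is the line along which they close (so a half turn about z gives the same grasp; the last joint's range is limited). The gripper opens to 88 mm and grips with 3 to 60 N. Pads are 19 mm wide; open, the fingers measure 130 mm over their backs; the gripper's body (78 mm by 193 mm) begins 47 mm behind the grasp point.
Start: joints at [-1.011, 0.359, 0.012, 0, -1.224, -0.288], TCP at [181.188, -650.205, 226.561] pointing down, gripper open.
Joint ranges: [-3.07, 3.07], [-1.43, 2.12], [-1.02, 1.25], [-3.03, 1.67], [-3.05, -0], [-3.03, 3.03]. Speed limits (rad/s): [2.39, 2.39, 3.01, 3.14, 3.14, 3.14].

## Interface

Orientations are given as a rotation vector (axis times angle).
In Python, from workcell import sensors, cams, bot gives the robot as it stands.
- The arm moves only by the tool play_rows, never from a script. Its argument "motion" is a list of rows, each an object with "xyz": the shift along the tool's x, y, z in m, a list of three; "dr": the turn, a rotation vector about the tool's x, y, z in rad, a list of three; "jaw": the opening, from 0 (shut) to 1 (fully open). A call has 1 to 20 rows; each row shifts and turns the commanded pose from where the row before left it, along the tool's axes as they then stand; what a row does not reach is not made up. A row lasts 1/12 s, in which the tool goes at most 41.7 mm and 7.16 degrees, less where a joint would pass 70% of its speed; a pose out of reach is approached as far as the arm can. A call is refused whole if a number of a shift passes 0.0417 or a number of a turn 0.125, either way. A call with a gripper value outside its range is refused whole. The fingers move at their own pace and stop on an object; "grip_force" is the grip in N (left out, the last holds). Time passes only in rows, so rows that do not move let the fingers close. It gives the time, the measured TCP pose, the force, the opening and the grip force at its end, in the units of the state.
- sensors.state(): the state, without advancing time (a new reading comes with each control period).
- cams.read_camera(name): name is "side" or "top" or "wrist"; returns the picture (384x512x3 uint8, blue, green, red); there is no depth.
- cams.calibration(name): a dict with "mtx" (3x3 intrinsics, pixels), "R" (3x3) and "t" (3): a world point X has camera coordinates R X + t. Camera axes: x right, y down, z forward; pixel columns grow to the right and rows downward; lengths in mm; the calibration is good to about 2 mm. A picture is of the moment at which its call begins: read the wrist's pose just before it. calibration takes no time and is no camera call; for the wrist camera it gives the pose at the moment of the call.
- bot.finish_job(): hands the job in; it is judged then, once.
Trained networks look in the newest picture that a camera, given by its name, has taken for a name from the list of things; names that differ only in an ending like _2 or _b are one class to them, and where a whole thing is asked for, a point or a joint stands for the part that bears it (a point fixed in the world has none). Each returns a list of dicts, best first, with "conf" (0 to 1); they miss things now and then, are a little off and sometimes report something else, mostly with a low value. They report only what shows in the picture. A call takes as long as a camera call. They do not tell look-alikes from the thing itself.
- cams.recognise(camera, target): "bbox" ([left, top, right, bottom] in pixels, round what is visible of it).
- cams.silhouettes(camera, target): "mask" (384x512 bool, what is visible of it) and "bbox" ([left, top, right, bottom] in pixels, round what is visible of it).
The state is a dict: "clock": time; "qpos": joint angles; "qvel": joint speeds; "tau": joint torques, N m; "position": TCP position; "tool_rot": TCP orientation; "force": force on the tool from outside, world axes, zero at the start; "ft_torque": the same for the moment, N m; "width": opening from 0.0 (shut) to 1.0 (fully open); "grasp_force": force on a finger pad.
Only numpy, scipy, OpenCV 4.12 (cv2) and the standard library are available. Lean on these libraries where they do the work, as an engineer would, in place of code of your own. Each camera call takes 0.05 s, during which the arm holds its last target. There are 200 camera calls.

## Working session

There is one attempt and no reset: what is moved stays moved. The work goes in short steps, Python scripts to look and compute and a tool call to move; the robot and the scene stay as the last step left them, time stands still between calls to the robot, and variables do not carry over. Pictures are saved under pics/ and viewed, at most 10 in all, crops included, and the job is handed in when it is done.

Besides the shell and the picture viewer there is one more tool, called after "Call:" by a JSON object that holds its "api" and its "payload", one argument or row to a line. play_rows: Moves the arm, as the interface text tells. Its arguments: {"type":"object","properties":{"motion":{"type":"array"},"grip_force":{"type":"number"}},"required":["motion"]}

```bash
mkdir -p pics; ls
python3 - <<'E'
from workcell import sensors,cams,bot
import cv2,numpy as np
s=sensors.state();print(s['clock'],s['position'],s['tool_rot'],s['force'])
a=cams.read_camera('top');b=cams.read_camera('side')
cv2.imwrite('pics/a.png',cv2.resize(a,(800,600)));cv2.imwrite('pics/b.png',cv2.resize(b,(800,600)))
for c in('top','side'):
  k=cams.calibration(c);print(c,np.round(k['mtx'],1).tolist(),np.round(k['R'],4).tolist(),np.round(k['t'],1))
  for n in('plaque','press','tray','tab','knob_grip'):
    print(n,[(np.round(d['bbox']).tolist(),round(d['conf'],2)) for d in cams.recognise(c,n)])
E
```

```text
pics
0.0 [ 181.04922342 -649.765755    225.63665267] [ 4.25429900e-01 -3.11225938e+00 -2.52705447e-03] [-0.96617623 -0.49362121 -0.48118863]
top [[470.7, 0.0, 251.3], [0.0, 470.7, 184.5], [0.0, 0.0, 1.0]] [[-0.0087, -0.9999, 0.0052], [-0.9982, 0.0084, -0.0591], [0.059, -0.0057, -0.9982]] [-144.7  413.5 1356.8]
plaque [([280.0, 185.0, 307.0, 221.0], 0.94), ([335.0, 144.0, 374.0, 170.0], 0.92), ([275.0, 135.0, 313.0, 162.0], 0.63), ([312.0, 228.0, 341.0, 264.0], 0.59)]
press [([92.0, 99.0, 245.0, 166.0], 0.96), ([181.0, 130.0, 243.0, 156.0], 0.17)]
tray [([181.0, 131.0, 244.0, 158.0], 0.92)]
tab [([178.0, 129.0, 249.0, 156.0], 0.79)]
knob_grip [([127.0, 98.0, 146.0, 156.0], 0.5), ([129.0, 149.0, 143.0, 154.0], 0.39)]
side [[376.3, 0.0, 256.2], [0.0, 376.3, 191.3], [0.0, 0.0, 1.0]] [[-0.971, -0.239, -0.0001], [-0.1183, 0.4811, -0.8686], [0.2076, -0.8434, -0.4955]] [362.6 237.3 935.5]
plaque [([306.0, 190.0, 335.0, 206.0], 0.65), ([246.0, 170.0, 264.0, 190.0], 0.62), ([263.0, 198.0, 298.0, 222.0], 0.61), ([226.0, 193.0, 247.0, 213.0], 0.55)]
press [([118.0, 208.0, 227.0, 336.0], 0.59)]
tray [([180.0, 211.0, 224.0, 265.0], 0.92)]
tab [([172.0, 211.0, 226.0, 264.0], 0.65)]
knob_grip []
```

View pics/a.png

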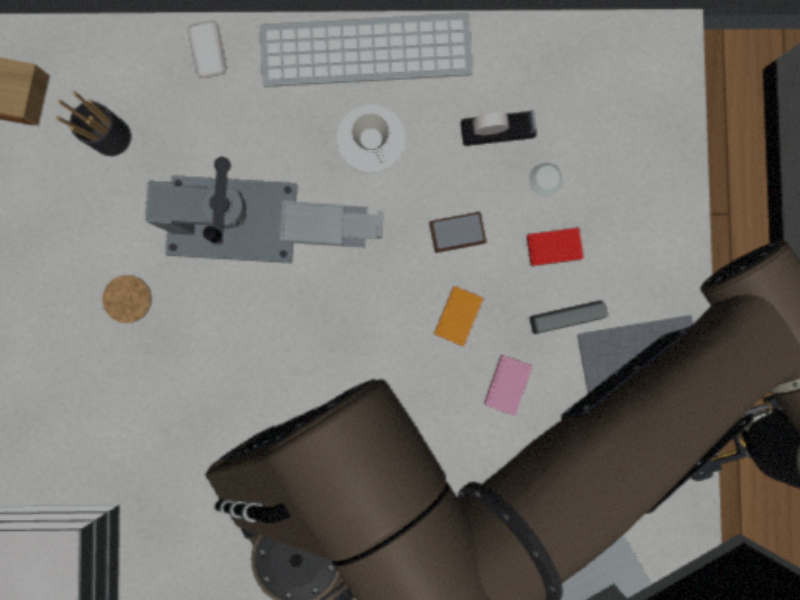

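View pics/b.png

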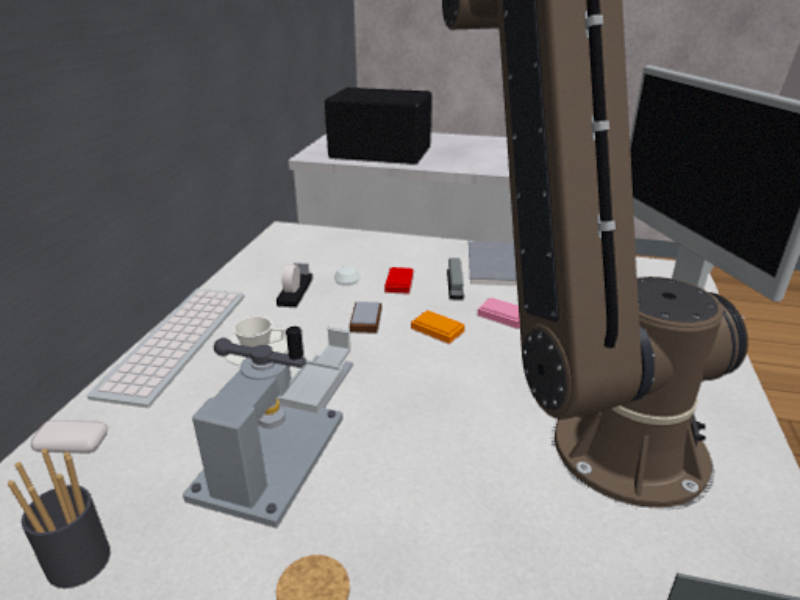

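The top picture shows the grey press at (225,215) of 800x600, with its tray drawn out to the right and the tab at (375,225). There are four plaque-shaped things: grey steel on dark wood (458,232), red (555,247), orange (459,316) and pink (508,385). Only the grey and wood one fits the description. The knob is at (212,234), on the press's -x side. I'll confirm the plaque in a crop and measure.

```bash
cat > h.py <<'E'
from workcell import sensors,cams,bot
import cv2,numpy as np
from scipy.spatial.transform import Rotation as Ro
def ray(c,uv,z,k=None):
    k=k or cams.calibration(c);uv=np.atleast_2d(uv).astype(float)
    d=np.c_[uv,np.ones(len(uv))]@np.linalg.inv(k['mtx']).T@k['R'];o=-k['R'].T@k['t']
    return o+d*((z-o[2])/d[:,2])[:,None]
def proj(k,X):
    p=(np.atleast_2d(X)@k['R'].T+k['t'])@k['mtx'].T;return p[:,:2]/p[:,2:]
def rect(c,mask,z,k=None):
    v,u=np.nonzero(mask);P=ray(c,np.c_[u,v],z,k)[:,:2]
    r=cv2.minAreaRect(P.astype(np.float32));return r
def tool(vw): # world mm -> tool m
    return Ro.from_rotvec(sensors.state()['tool_rot']).inv().apply(vw)/1000
E
python3 - <<'E'
from h import *
a=cams.read_camera('top')
cv2.imwrite('pics/c.png',cv2.resize(a[80:280,80:400],None,fx=2.4,fy=2.4,interpolation=cv2.INTER_CUBIC))
for n,z in(('plaque',20),('tray',36)):
  for d in cams.silhouettes('top',n):print(n,d['bbox'],d['conf'],rect('top',d['mask'],z))
print('tab',ray('top',[[375*.64,225*.64]],68),'knob',ray('top',[[212*.64,234*.64]],238),'screw',ray('top',[[220*.64,203*.64]],189))
R=Ro.from_rotvec(sensors.state()['tool_rot']);print(R.as_matrix().round(3))
k=cams.calibration('wrist');print(k['mtx'],(R.as_matrix().T@k['R'].T).round(3),R.inv().apply(-k['R'].T@k['t']-sensors.state()['position']))
E
```

```text
plaque [282.1, 185.4, 307.2, 222.7] 0.94 ((359.3692321777344, -269.15045166015625), (59.2508659362793, 97.83203125), 67.89949798583984)
plaque [337.2, 147.6, 375.3, 167.7] 0.82 ((488.51483154296875, -450.2971496582031), (60.404632568359375, 101.14128875732422), 6.661422252655029)
plaque [310.5, 226.6, 341.9, 262.8] 0.69 ((233.71359252929688, -358.7773742675781), (64.41766357421875, 100.07750701904297), 68.42890167236328)
plaque [274.6, 137.0, 313.3, 163.4] 0.58 ((516.6075439453125, -270.2671813964844), (61.839595794677734, 98.76038360595703), 10.577349662780762)
tray [178.6, 129.2, 245.4, 155.9] 0.77 ((534.270263671875, -35.01830291748047), (186.50918579101562, 75.24519348144531), 89.53764343261719)
tab [[ 523.0952877  -117.28689616   68.        ]] knob [[486.13745215 134.01684913 238.        ]] screw [[543.54393723 133.05906661 189.        ]]
[[-0.963 -0.268  0.   ]
 [-0.268  0.963 -0.   ]
 [-0.    -0.    -1.   ]]
[[331.00532626   0.         257.420417  ]
 [  0.         331.00532626 193.22707906]
 [  0.           0.           1.        ]] [[-0.    -0.958 -0.287]
 [ 1.    -0.    -0.   ]
 [ 0.    -0.287  0.958]] [ 7.77604867e+01 -9.83127612e-02 -1.58494584e+02]
```

View pics/c.png

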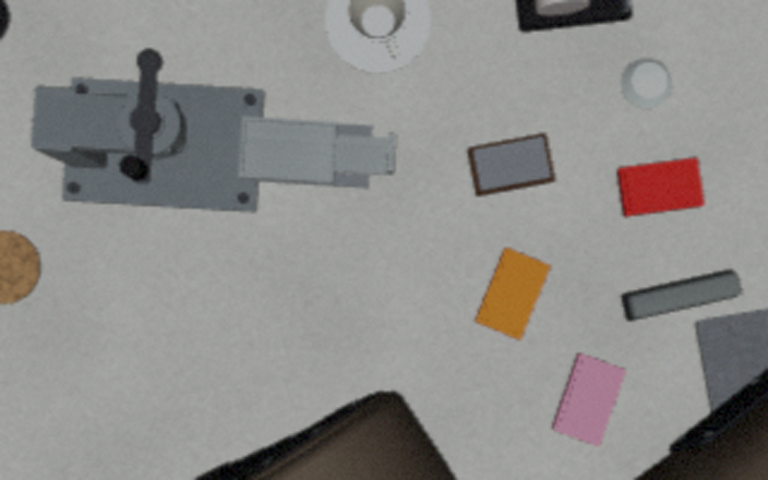

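The crop confirms it: the steel-faced dark wood plaque is at crop pixel (511,163), and the others are plain orange, pink and red. I'm moving the wrist camera over the plaque and tray.

Call:
{"api": "play_rows", "payload": {
  "motion": [
    {"xyz":[-0.0284,0.0219,-0.0016],"dr":[0,0,0],"jaw":1},
    {"xyz":[-0.0284,0.0219,-0.0016],"dr":[0,0,0],"jaw":1},
    {"xyz":[-0.0284,0.0219,-0.0016],"dr":[0,0,0],"jaw":1},
    {"xyz":[-0.0284,0.0219,-0.0016],"dr":[0,0,0],"jaw":1},
    {"xyz":[-0.0284,0.0219,-0.0016],"dr":[0,0,0],"jaw":1},
    {"xyz":[-0.0284,0.0219,-0.0016],"dr":[0,0,0],"jaw":1},
    {"xyz":[-0.0284,0.0219,-0.0016],"dr":[0,0,0],"jaw":1},
    {"xyz":[-0.0284,0.0219,-0.0016],"dr":[0,0,0],"jaw":1},
    {"xyz":[-0.0284,0.0219,-0.0016],"dr":[0,0,0],"jaw":1},
    {"xyz":[-0.0284,0.0219,-0.0016],"dr":[0,0,0],"jaw":1},
    {"xyz":[-0.0284,0.0219,-0.0016],"dr":[0,0,0],"jaw":1},
    {"xyz":[-0.0284,0.0219,-0.0016],"dr":[0,0,0],"jaw":1},
    {"xyz":[-0.0284,0.0219,-0.0016],"dr":[0,0,0],"jaw":1},
    {"xyz":[-0.0284,0.0219,-0.0016],"dr":[0,0,0],"jaw":1},
    {"xyz":[-0.0284,0.0219,-0.0016],"dr":[0,0,0],"jaw":1},
    {"xyz":[-0.0284,0.0219,-0.0016],"dr":[0,0,0],"jaw":1}
  ]
}}

```text
clock: 2.08
position: [525.7, -189.0, 252.7]
tool_rot: [-0.426, 3.112, -0.0]
force: [0.6, -0.4, -0.1]
width: 1.002
grasp_force: 0.0
```

Call:
{"api": "play_rows", "payload": {
  "motion": [
    {"xyz":[0,0,0],"dr":[0,0,-0.1238],"jaw":1},
    {"xyz":[0,0,0],"dr":[0,0,-0.1238],"jaw":1},
    {"xyz":[0,0,0],"dr":[0,0,-0.1238],"jaw":1},
    {"xyz":[0,0,0],"dr":[0,0,-0.1238],"jaw":1},
    {"xyz":[0,0,0],"dr":[0,0,-0.1238],"jaw":1},
    {"xyz":[0,0,0],"dr":[0,0,-0.1238],"jaw":1},
    {"xyz":[0,0,0],"dr":[0,0,-0.1238],"jaw":1},
    {"xyz":[0,0,0],"dr":[0,0,-0.1238],"jaw":1},
    {"xyz":[0,0,0],"dr":[0,0,-0.1238],"jaw":1},
    {"xyz":[0,0,0],"dr":[0,0,-0.1238],"jaw":1},
    {"xyz":[0,0,0],"dr":[0,0,-0.1238],"jaw":1},
    {"xyz":[0,0,0],"dr":[0,0,-0.1238],"jaw":1},
    {"xyz":[0,0,0],"dr":[0,0,0],"jaw":1},
    {"xyz":[0,0,0],"dr":[0,0,0],"jaw":1}
  ]
}}

```text
clock: 3.25
position: [524.8, -190.7, 252.3]
tool_rot: [-2.415, 2.01, -0.0]
force: [-0.3, -0.1, 1.1]
width: 0.999
grasp_force: 0.0
```

Run:
```python
from h import *
s=sensors.state();print(s['clock'],s['position'],s['qpos'],Ro.from_rotvec(s['tool_rot']).as_matrix().round(3))
k=cams.calibration('wrist')
a=cams.read_camera('wrist');cv2.imwrite('pics/w1raw.png',a);cv2.imwrite('pics/w1.png',cv2.resize(a,(800,600)))
for n,z in(('plaque',20),('tray',36)):
  for d in cams.silhouettes('wrist',n):print(n,d['bbox'],d['conf'],rect('wrist',d['mask'],z,k))
for n in('tab','knob_grip','press'):print(n,[(d['bbox'],d['conf']) for d in cams.recognise('wrist',n)])
np.savez('k1.npz',**{q:k[q] for q in('mtx','R','t')})
```

```text
3.25 [ 524.8243865  -190.68831815  252.26593985] [ 2.12379644e-03  1.50916302e-01 -2.08950157e-01  7.08710236e-06
 -1.21075219e+00  1.80536571e-01] [[ 0.182 -0.983  0.   ]
 [-0.983 -0.182 -0.   ]
 [ 0.    -0.    -1.   ]]
plaque [359.0, 79.8, 458.1, 166.5] 0.95 ((364.05108642578125, -267.90264892578125), (62.475425720214844, 103.24181365966797), 67.1044921875)
plaque [482.7, 27.2, 509.2, 86.2] 0.91 ((285.70947265625, -351.5836181640625), (28.00911521911621, 57.523860931396484), 22.806432723999023)
tray [187.7, 211.3, 266.3, 343.3] 0.7 ((532.408447265625, -37.959320068359375), (190.96022033691406, 74.37600708007812), 85.85550689697266)
tab []
knob_grip [([157.9, 208.5, 270.9, 345.5], 0.61)]
press [([160.3, 206.5, 272.4, 345.7], 0.97)]
```

View pics/w1.png

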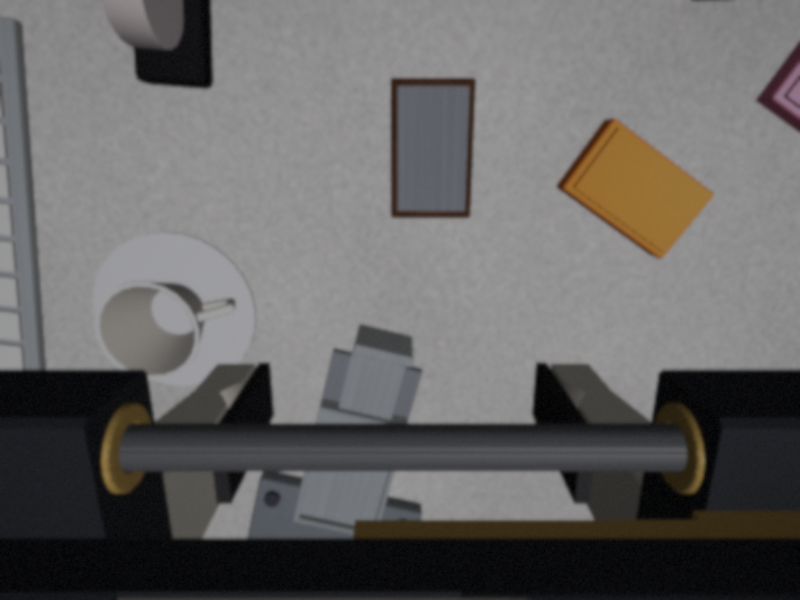

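The wrist view shows the plaque, with wood corners at about (392,79), (475,80), (470,216) and (391,216) of 800x600. The tray and tab lie below it, partly hidden by the gripper. Now I'll compute the plaque's pose.

Run:
```python
from h import *
k=dict(np.load('k1.npz'));a=cv2.imread('pics/w1raw.png')
# wood: low-brightness border / steel: bluish; mask by local saturation/darkness
x0,y0,x1,y1=238,38,318,150
c=cv2.resize(a[y0:y1,x0:x1],None,fx=4,fy=4,interpolation=cv2.INTER_CUBIC)
m=((c.max(2)<125)).astype(np.uint8)
n,l,st,_=cv2.connectedComponentsWithStats(m);i=1+st[1:,4].argmax()
cn=max(cv2.findContours((l==i).astype(np.uint8),0,2)[0],key=cv2.contourArea)[:,0]
P=ray('wrist',cn/4+[x0,y0]-.375,20,k)[:,:2]
r=cv2.minAreaRect(P.astype(np.float32));print('plaque',r)
q=np.array([[392,79],[475,80],[470,216],[391,216]])*.64
print(ray('wrist',q,20,k)[:,:2].round(1), ray('wrist',q,20,k).mean(0))
print('tab front top',ray('wrist',np.array([[358,346],[412,354]])*.64,68,k).round(1))
```

```text
plaque ((517.8644409179688, -269.00994873046875), (60.86918258666992, 98.46077728271484), 10.17527961730957)
[[ 554.2 -310.8]
 [ 497.  -320.7]
 [ 479.8 -227.7]
 [ 538.2 -217. ]] [ 517.2849528  -269.02459803   20.        ]
tab front top [[ 545.2 -128.5   68. ]
 [ 506.4 -129.5   68. ]]
```

Call:
{"api": "play_rows", "payload": {
  "motion": [
    {"xyz":[0.0189,0.0053,0.02],"dr":[0,0,0],"jaw":1},
    {"xyz":[0.0189,0.0053,0.035],"dr":[0,0,0],"jaw":1},
    {"xyz":[0.0189,0.0053,0.035],"dr":[0,0,0],"jaw":1},
    {"xyz":[0.019,0.0053,0.035],"dr":[0,0,0],"jaw":1},
    {"xyz":[0,0,0.035],"dr":[0,0,0],"jaw":1},
    {"xyz":[0,0,0.03],"dr":[0,0,0],"jaw":1},
    {"xyz":[0,0,0.015],"dr":[0,0,0],"jaw":1},
    {"xyz":[0,0,0],"dr":[0,0,0],"jaw":1},
    {"xyz":[0,0,0],"dr":[0,0,0],"jaw":1}
  ]
}}

```text
clock: 4.3
position: [517.8, -269.1, 46.7]
tool_rot: [2.417, -2.005, -0.002]
force: [0.4, -0.1, 0.0]
width: 0.999
grasp_force: 0.0
```

Run:
```python
from h import *
k=cams.calibration('wrist');s=sensors.state();print(s['position'])
a=cams.read_camera('wrist');cv2.imwrite('pics/w2.png',cv2.resize(a,(800,600)))
for d in cams.silhouettes('wrist','plaque'):print(d['bbox'],d['conf'],rect('wrist',d['mask'],20,k))
print('predicted corners x1.5625',(proj(k,[[517.7+x*.984-y*.177,-269+x*.177+y*.984,20] for x,y in((30,-49),(-30,-49),(-30,49),(30,49))])*1.5625).round())
```

```text
[ 517.75285574 -269.12109983   46.69698125]
[207.3, 145.4, 312.7, 269.4] 0.88 ((519.7339477539062, -280.4399719238281), (59.78218078613281, 79.0401382446289), 10.630036354064941)
[403.7, 188.7, 508.7, 269.0] 0.63 ((395.2680358886719, -284.01702880859375), (57.784366607666016, 48.36848068237305), 66.42526245117188)
[313.2, 0.0, 431.2, 9.3] 0.62 ((483.87109375, -398.40447998046875), (58.72837829589844, 3.558901786804199), 10.666476249694824)
predicted corners x1.5625 [[319. 230.]
 [486. 232.]
 [473. 468.]
 [328. 467.]]
```

View pics/w2.png

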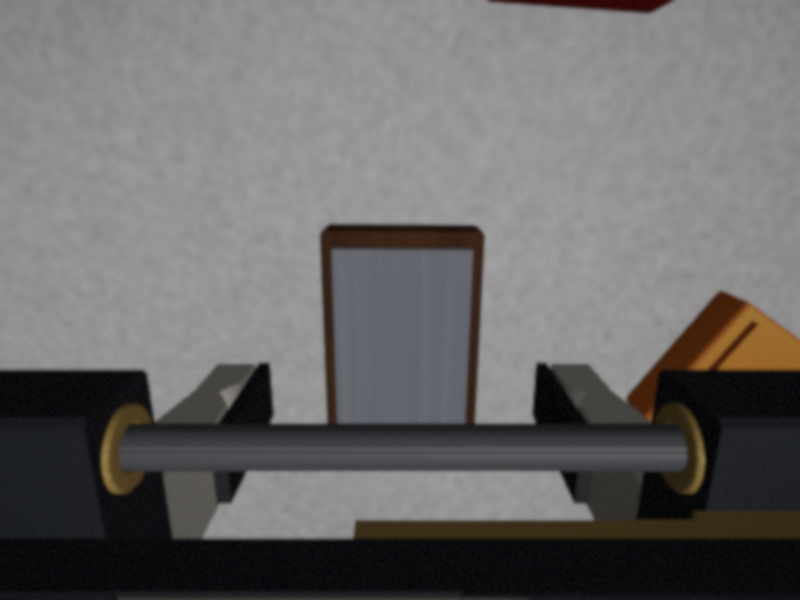

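The plaque is centred between the fingers (edges 322 to 484 px, as predicted). Next I'll descend, grip and lift.

Call:
{"api": "play_rows", "payload": {
  "motion": [
    {"xyz":[0,0,0.015],"dr":[0,0,0],"jaw":1},
    {"xyz":[0,0,0.015],"dr":[0,0,0],"jaw":1},
    {"xyz":[0,0,0.0077],"dr":[0,0,0],"jaw":1},
    {"xyz":[0,0,0],"dr":[0,0,0],"jaw":0.85},
    {"xyz":[0,0,0],"dr":[0,0,0],"jaw":0.72},
    {"xyz":[0,0,0],"dr":[0,0,0],"jaw":0.6},
    {"xyz":[0,0,0],"dr":[0,0,0],"jaw":0.6},
    {"xyz":[0,0,0],"dr":[0,0,0],"jaw":0.6},
    {"xyz":[0,0,0],"dr":[0,0,0],"jaw":0.6}
  ],
  "grip_force": 35
}}

```text
clock: 5.15
position: [518.4, -269.1, 10.3]
tool_rot: [-2.419, 2.004, -0.001]
force: [-0.9, 0.8, 6.5]
width: 0.679
grasp_force: 35.0
```

Call:
{"api": "play_rows", "payload": {
  "motion": [
    {"xyz":[0,0,-0.008],"dr":[0,0,0],"jaw":0.6},
    {"xyz":[0,0,-0.02],"dr":[0,0,0],"jaw":0.6},
    {"xyz":[0,0,-0.03],"dr":[0,0,0],"jaw":0.6},
    {"xyz":[0,0,-0.035],"dr":[0,0,0],"jaw":0.6},
    {"xyz":[0,0,-0.03],"dr":[0,0,0],"jaw":0.6},
    {"xyz":[0,0,-0.015],"dr":[0,0,0],"jaw":0.6},
    {"xyz":[0,0,0],"dr":[0,0,0],"jaw":0.6}
  ]
}}

```text
clock: 5.73
position: [519.7, -269.4, 151.3]
tool_rot: [-2.417, 2.003, -0.008]
force: [0.5, 0.5, -7.6]
width: 0.681
grasp_force: 35.0
```

Run:
```python
from h import *
s=sensors.state();print(s['clock'],s['position'],s['force'],s['width'],s['grasp_force'])
k=cams.calibration('top');a=cams.read_camera('top');cv2.imwrite('pics/traw.png',a)
cv2.imwrite('pics/t2.png',cv2.resize(a[80:190,85:260],None,fx=4.5,fy=4.5,interpolation=cv2.INTER_CUBIC))
```

```text
5.7333 [ 519.65522855 -269.35789501  151.33280723] [ 0.46370904  0.5363858  -7.57405337] 0.6814569962400903 34.98885154724121
```

View pics/t2.png

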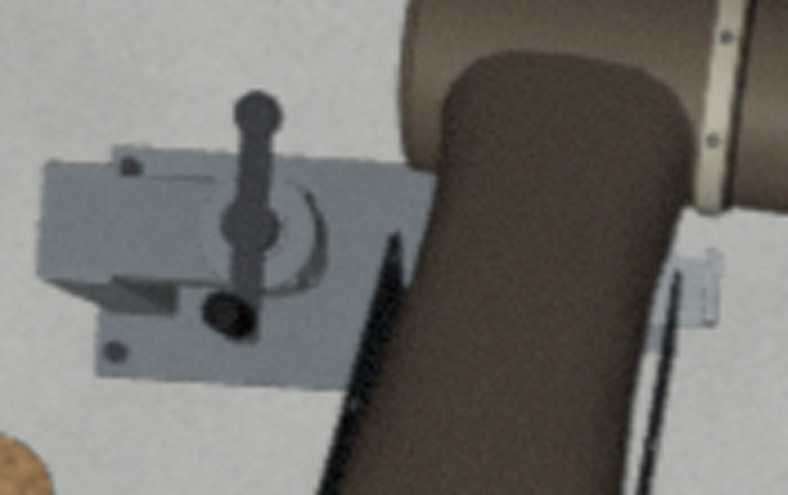

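The top view shows the arm now covering the tray. The knob is at (228,315) and the crank hub at (250,225) in the crop. The plaque is held at about 7.6 N. I'll carry it high with the tool aligned to the press and look at the tray from the wrist.

Call:
{"api": "play_rows", "payload": {
  "motion": [
    {"xyz":[0,0,-0.032],"dr":[0,0,0.122],"jaw":0.6},
    {"xyz":[0,0,-0.032],"dr":[0,0,0.122],"jaw":0.6},
    {"xyz":[0,0,-0.032],"dr":[0,0,0],"jaw":0.6},
    {"xyz":[0,0,-0.032],"dr":[0,0,0],"jaw":0.6},
    {"xyz":[-0.0258,0.0007,0],"dr":[0,0,0],"jaw":0.6},
    {"xyz":[-0.0258,0.0007,0],"dr":[0,0,0],"jaw":0.6},
    {"xyz":[-0.0258,0.0007,0],"dr":[0,0,0],"jaw":0.6},
    {"xyz":[-0.0258,0.0007,0],"dr":[0,0,0],"jaw":0.6},
    {"xyz":[-0.0258,0.0007,0],"dr":[0,0,0],"jaw":0.6},
    {"xyz":[-0.0258,0.0007,0],"dr":[0,0,0],"jaw":0.6},
    {"xyz":[-0.0258,0.0007,0],"dr":[0,0,0],"jaw":0.6},
    {"xyz":[-0.0258,0.0007,0],"dr":[0,0,0],"jaw":0.6},
    {"xyz":[-0.0258,0.0007,0],"dr":[0,0,0],"jaw":0.6},
    {"xyz":[-0.0258,0.0007,0],"dr":[0,0,0],"jaw":0.6},
    {"xyz":[-0.0258,0.0007,0],"dr":[0,0,0],"jaw":0.6},
    {"xyz":[-0.0258,0.0007,0],"dr":[0,0,0],"jaw":0.6},
    {"xyz":[0,0,0],"dr":[0,0,0],"jaw":0.6},
    {"xyz":[0,0,0],"dr":[0,0,0],"jaw":0.6}
  ]
}}

```text
clock: 7.28
position: [526.0, 41.8, 272.5]
tool_rot: [2.156, -2.279, -0.004]
force: [-0.1, -0.1, -7.3]
width: 0.684
grasp_force: 35.0
```

Run:
```python
from h import *
s=sensors.state();print(s['clock'],s['position'],Ro.from_rotvec(s['tool_rot']).as_matrix().round(3).tolist())
k=cams.calibration('wrist');np.savez('k3.npz',**{q:k[q] for q in('mtx','R','t')})
a=cams.read_camera('wrist');cv2.imwrite('pics/w3raw.png',a);cv2.imwrite('pics/w3.png',cv2.resize(a[0:270,100:460],None,fx=2.2,fy=2.2,interpolation=cv2.INTER_CUBIC))
```

```text
7.2833 [526.04156409  41.76949404 272.45708235] [[-0.055, -0.998, -0.005], [-0.998, 0.055, -0.001], [0.001, 0.005, -1.0]]
```

View pics/w3.png

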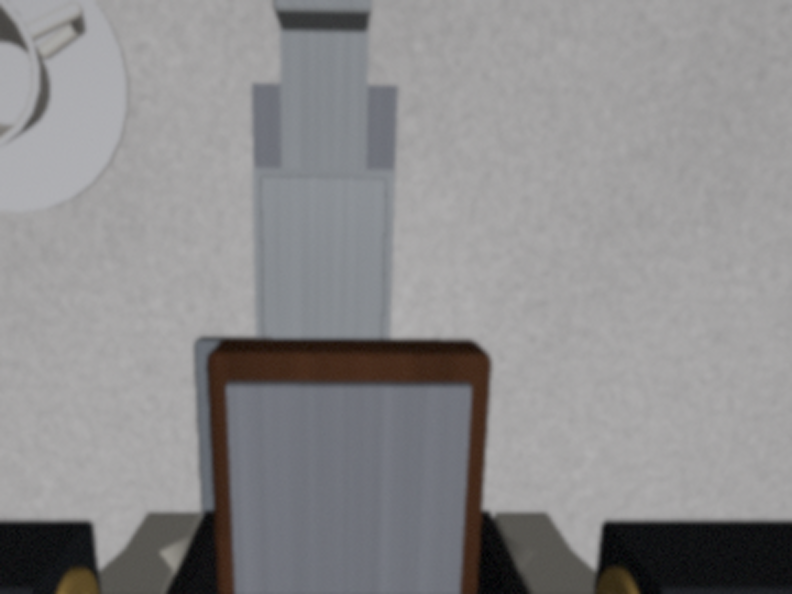

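The crop shows the tray from above. Its outer lip's front edge is at row 170, spanning columns 254 to 394, with sides running down to (260,340) and (389,340). The tab's rear face base is at row 30, columns 281 to 367. The held plaque's front top edge is near row 352.

Run:
```python
from h import *
k=dict(np.load('k3.npz'));f=lambda p,z:ray('wrist',np.array(p)/2.2+[100-.27,-.27],z,k)[:,:2].round(1)
print('lip outer TL,TR,BL,BR',f([[254,170],[394,170],[260,338],[389,338]],36).tolist())
print('lip inner TL TR BL BR',f([[262,179],[387,179],[266,338],[384,338]],36).tolist())
print('tab rear base z30',f([[281,30],[367,30]],30).tolist(),'tab rear top z68',f([[277,12],[370,12]],68).tolist())
print('rails',f([[252,85],[397,86],[254,165],[394,166]],10).tolist())
z=272.5-10.3
print('plaque front top',f([[212,352],[489,352]],z+20).tolist(),'steel front',f([[226,383],[471,383]],z+24).tolist())
a=cv2.imread('pics/w3raw.png').astype(int)
for r in(90,110,130,145):print(r,a[r,208:224].mean(1).round().tolist(),a[r,270:286].mean(1).round().tolist())
print(a[70:90,240:260].mean((1,2)).round())
```

```text
lip outer TL,TR,BL,BR [[566.9, -57.3], [495.3, -53.3], [571.6, 29.2], [501.3, 33.2]]
lip inner TL TR BL BR [[563.2, -52.7], [499.1, -49.2], [568.4, 29.4], [504.0, 33.1]]
tab rear base z30 [[548.3, -122.1], [505.8, -119.7]] tab rear top z68 [[547.0, -121.1], [505.7, -118.9]]
rails [[567.0, -101.2], [490.4, -96.4], [569.6, -61.3], [493.5, -56.6]]
plaque front top [[551.1, -8.8], [493.8, -5.6]] steel front [[548.2, -3.0], [498.3, -0.2]]
90 [165.0, 164.0, 164.0, 166.0, 166.0, 162.0, 157.0, 148.0, 141.0, 136.0, 134.0, 138.0, 142.0, 141.0, 141.0, 142.0] [144.0, 144.0, 144.0, 143.0, 138.0, 134.0, 137.0, 141.0, 147.0, 154.0, 162.0, 164.0, 165.0, 165.0, 166.0, 165.0]
110 [169.0, 167.0, 165.0, 165.0, 166.0, 166.0, 164.0, 153.0, 143.0, 137.0, 130.0, 129.0, 136.0, 140.0, 141.0, 139.0] [143.0, 143.0, 140.0, 136.0, 133.0, 135.0, 138.0, 142.0, 153.0, 165.0, 167.0, 168.0, 168.0, 170.0, 171.0, 170.0]
130 [167.0, 168.0, 167.0, 167.0, 166.0, 168.0, 165.0, 157.0, 145.0, 137.0, 134.0, 130.0, 137.0, 140.0, 139.0, 138.0] [139.0, 140.0, 139.0, 134.0, 131.0, 134.0, 139.0, 146.0, 157.0, 166.0, 169.0, 170.0, 171.0, 173.0, 174.0, 174.0]
145 [168.0, 171.0, 172.0, 173.0, 170.0, 169.0, 167.0, 162.0, 150.0, 141.0, 133.0, 130.0, 136.0, 139.0, 139.0, 139.0] [140.0, 139.0, 135.0, 131.0, 133.0, 138.0, 142.0, 153.0, 167.0, 172.0, 173.0, 173.0, 173.0, 171.0, 171.0, 170.0]
[137. 137. 137. 137. 137. 137. 137. 136. 135. 134. 134. 139. 142. 143.
 143. 143. 143. 143. 143. 143.]
```

The pocket's centre comes out at about (534.4, 0.9) with yaw -3.5°, and the plaque sits centred in the hand. I'm moving over the pocket and down.

Call:
{"api": "play_rows", "payload": {
  "motion": [
    {"xyz":[0.0204,-0.0053,0],"dr":[0,0,0.006],"jaw":0.6},
    {"xyz":[0.0203,-0.0053,0],"dr":[0,0,0],"jaw":0.6},
    {"xyz":[0,0,0.03],"dr":[0,0,0],"jaw":0.6},
    {"xyz":[0,0,0.037],"dr":[0,0,0],"jaw":0.6},
    {"xyz":[0,0,0.037],"dr":[0,0,0],"jaw":0.6},
    {"xyz":[0,0,0.037],"dr":[0,0,0],"jaw":0.6},
    {"xyz":[0,0,0.036],"dr":[0,0,0],"jaw":0.6},
    {"xyz":[0,0,0.025],"dr":[0,0,0],"jaw":0.6},
    {"xyz":[0,0,0],"dr":[0,0,0],"jaw":0.6},
    {"xyz":[0,0,0],"dr":[0,0,0],"jaw":0.6},
    {"xyz":[0,0,0],"dr":[0,0,0],"jaw":0.6}
  ]
}}

```text
clock: 8.25
position: [536.5, -1.1, 74.5]
tool_rot: [-2.149, 2.29, -0.001]
force: [1.3, -0.5, -6.9]
width: 0.68
grasp_force: 35.0
```

Run:
```python
from h import *
s=sensors.state();print(s['clock'],s['position'],s['force'],Ro.from_rotvec(s['tool_rot']).as_matrix().round(4).tolist())
t=np.array([534.4,0.9,52])
print('tool shift to',t,tool(t-s['position']).round(4))
k=cams.calibration('wrist');np.savez('k4.npz',**{q:k[q] for q in('mtx','R','t')})
a=cams.read_camera('wrist');cv2.imwrite('pics/w4raw.png',a);cv2.imwrite('pics/w4.png',cv2.resize(a[60:280,130:390],None,fx=2.7,fy=2.7,interpolation=cv2.INTER_CUBIC))
```

```text
8.25 [536.48377985  -1.08516563  74.45115857] [ 1.28565125 -0.49842775 -6.87426839] [[-0.0635, -0.998, 0.0011], [-0.998, 0.0635, -0.0002], [0.0002, -0.0011, -1.0]]
tool shift to [534.4   0.9  52. ] [-0.0019  0.0022  0.0224]
```

View pics/w4.png

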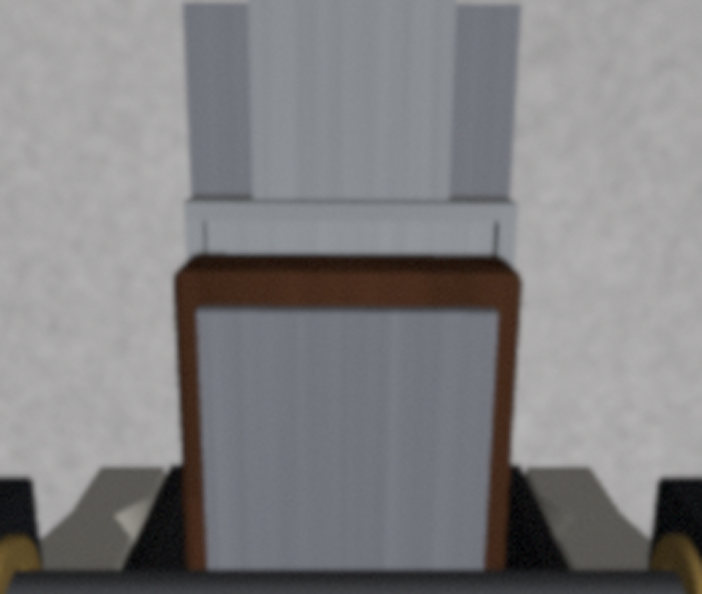

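The view shows the plaque hovering over the pocket. The lip's front outer edge is at row 202 (columns 187 to 515) and the inner edge at row 220 (205 to 497). The plaque's front is at about row 270, columns 178 to 519.

Run:
```python
from h import *
k=dict(np.load('k4.npz'));f=lambda p,z:ray('wrist',np.array(p)/2.7+[130-.3,60-.3],z,k)[:,:2].round(1)
a=f([[187,204],[515,204]],36);b=f([[205,221],[497,221]],36);z=74.5-10.3
c=f([[178,278],[519,278]],z+20);d=f([[195,308],[499,308]],z+24)
y=np.array([.061,.998])
for n,q,l in(('outer',a,56.5),('inner',b,52.5),('pl wood',c,49),('steel',d,43)):print(n,q.tolist(),'centre',q.mean(0)+l*y)
```

```text
outer [[567.4, -57.7], [495.9, -53.1]] centre [535.0965   0.987 ]
inner [[563.9, -53.8], [499.8, -49.7]] centre [535.0525   0.645 ]
pl wood [[561.5, -50.6], [504.0, -46.9]] centre [5.35739e+02 1.52000e-01]
steel [[558.5, -46.1], [508.0, -42.9]] centre [535.873  -1.586]
```

Call:
{"api": "play_rows", "payload": {
  "motion": [
    {"xyz":[-0.0015,0.0009,0.008],"dr":[0,0,0],"jaw":0.6},
    {"xyz":[0,0,0.01],"dr":[0,0,0],"jaw":0.6},
    {"xyz":[0,0,0.008],"dr":[0,0,0],"jaw":0.6},
    {"xyz":[0,0,0.004],"dr":[0,0,0],"jaw":0.6},
    {"xyz":[0,0,0],"dr":[0,0,0],"jaw":0.6},
    {"xyz":[0,0,0],"dr":[0,0,0],"jaw":0.6},
    {"xyz":[0,0,0],"dr":[0,0,0],"jaw":0.6}
  ]
}}

```text
clock: 8.88
position: [535.0, 0.9, 43.6]
tool_rot: [-2.15, 2.29, -0.0]
force: [0.2, -0.2, -7.6]
width: 0.679
grasp_force: 35.0
```

Call:
{"api": "play_rows", "payload": {
  "motion": [
    {"xyz":[0,0,0.001],"dr":[0,0,0],"jaw":0.6},
    {"xyz":[0,0,0.001],"dr":[0,0,0],"jaw":0.6},
    {"xyz":[0,0,0.001],"dr":[0,0,0],"jaw":0.6},
    {"xyz":[0,0,0],"dr":[0,0,0],"jaw":0.6},
    {"xyz":[0,0,0],"dr":[0,0,0],"jaw":0.6}
  ]
}}

```text
clock: 9.3
position: [534.7, 0.9, 40.5]
tool_rot: [-2.15, 2.291, 0.0]
force: [0.4, 0.0, -7.9]
width: 0.679
grasp_force: 35.0
```

Call:
{"api": "play_rows", "payload": {
  "motion": [
    {"xyz":[0,0,0.0005],"dr":[0,0,0],"jaw":0.7},
    {"xyz":[0,0,0],"dr":[0,0,0],"jaw":0.75},
    {"xyz":[0,0,0],"dr":[0,0,0],"jaw":0.85},
    {"xyz":[0,0,0],"dr":[0,0,0],"jaw":1},
    {"xyz":[0,0,0],"dr":[0,0,0],"jaw":1},
    {"xyz":[0,0,-0.01],"dr":[0,0,0],"jaw":1},
    {"xyz":[0,0,-0.02],"dr":[0,0,0],"jaw":1},
    {"xyz":[0,0,-0.025],"dr":[0,0,0],"jaw":1},
    {"xyz":[0,0,-0.025],"dr":[0,0,0],"jaw":1},
    {"xyz":[0,0,0],"dr":[0,0,0],"jaw":1},
    {"xyz":[0,0,0],"dr":[0,0,0],"jaw":1}
  ]
}}

```text
clock: 10.22
position: [536.0, 1.3, 122.4]
tool_rot: [-2.147, 2.288, -0.003]
force: [-0.4, -0.3, -0.9]
width: 1.001
grasp_force: 0.0
```

Run:
```python
from h import *
s=sensors.state();print(s['clock'],s['position'],s['force'],Ro.from_rotvec(s['tool_rot']).as_matrix().round(4).tolist())
k=cams.calibration('wrist');np.savez('k5.npz',**{q:k[q] for q in('mtx','R','t')})
a=cams.read_camera('wrist');cv2.imwrite('pics/w5raw.png',a);cv2.imwrite('pics/w5.png',cv2.resize(a[:280,110:410],None,fx=2.1,fy=2.1,interpolation=cv2.INTER_CUBIC))
```

```text
10.2167 [535.96917666   1.25316738 122.37047777] [-0.44535915 -0.2614653  -0.85204431] [[-0.0632, -0.998, 0.0042], [-0.998, 0.0632, 0.0014], [-0.0017, -0.0041, -1.0]]
```

View pics/w5.png

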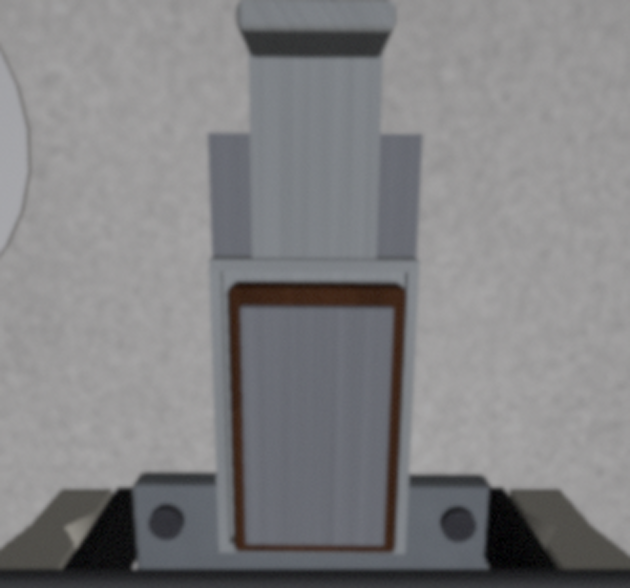

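The plaque lies in the pocket: front corners (231,287) and (404,290), rear at row 548. The lip's inner edge spans 222 to 407 at row 272. I'll check the offsets.

Run:
```python
from h import *
k=dict(np.load('k5.npz'));F=lambda p,z:ray('wrist',np.array(p)/2.1+[110-.26,-.26],z,k)[:,:2]
ps=np.radians(-3.5);M=np.array([[np.cos(ps),np.sin(ps)],[-np.sin(ps),np.cos(ps)]])
o=np.array([535,.9]);f=lambda p,z:((F(p,z)-o)@M.T).round(1).tolist()
print('outer lip',f([[210,259],[418,259],[221,500],[410,500],[220,553],[406,553]],36))
print('inner front',f([[222,272],[407,272]],36))
print('wood corners',f([[231,290],[404,290],[237,549],[394,549]],50))
print('steel',f([[239,306],[395,306],[244,546],[387,546]],54))
print('tab rear top',f([[243,32],[392,32]],68),'base',f([[250,55],[383,55]],30))
print('base front edge',f([[138,487],[489,487]],12),f([[166,522],[458,522]],12))
t=cams.calibration('top')
```

```text
outer lip [[35.7, -57.2], [-36.2, -57.1], [35.5, 33.5], [-36.9, 33.6], [36.8, 56.2], [-36.2, 56.2]]
inner front [[31.7, -52.8], [-32.6, -52.6]]
wood corners [[27.2, -48.3], [-29.9, -48.2], [28.3, 46.9], [-29.7, 46.9]]
steel [[24.3, -43.6], [-26.7, -43.5], [25.2, 43.5], [-26.6, 43.5]]
tab rear top [[19.3, -121.2], [-21.7, -121.0]] base [[20.6, -122.2], [-22.9, -122.0]]
base front edge [[73.5, 38.5], [-73.3, 38.6]] [[62.8, 54.6], [-61.3, 54.6]]
```

The plaque is well within tolerance, about 0.6 mm off across. I'm going to grip the tab.

Call:
{"api": "play_rows", "payload": {
  "motion": [
    {"xyz":[0.0252,0.0003,0],"dr":[0,0,0],"jaw":1},
    {"xyz":[0.0252,0.0003,0],"dr":[0,0,0],"jaw":1},
    {"xyz":[0.0252,0.0003,0],"dr":[0,0,0],"jaw":1},
    {"xyz":[0.0252,0.0003,0],"dr":[0,0,0],"jaw":1},
    {"xyz":[0.0252,0.0002,0],"dr":[0,0,0],"jaw":1},
    {"xyz":[0,0,0.02],"dr":[0,0,0],"jaw":1},
    {"xyz":[0,0,0.02],"dr":[0,0,0],"jaw":1},
    {"xyz":[0,0,0.01],"dr":[0,0,0],"jaw":1},
    {"xyz":[0,0,0],"dr":[0,0,0],"jaw":1},
    {"xyz":[0,0,0],"dr":[0,0,0],"jaw":1}
  ]
}}

```text
clock: 11.1
position: [524.9, -124.7, 69.4]
tool_rot: [2.149, -2.289, -0.002]
force: [-0.1, -0.2, -0.7]
width: 1.001
grasp_force: 0.0
```

Call:
{"api": "play_rows", "payload": {
  "motion": [
    {"xyz":[-0.0003,-0.0018,0.012],"dr":[0,0,0],"jaw":1},
    {"xyz":[0,0,0.012],"dr":[0,0,0],"jaw":1},
    {"xyz":[0,0,0.003],"dr":[0,0,0],"jaw":0.8},
    {"xyz":[0,0,0],"dr":[0,0,0],"jaw":0.65},
    {"xyz":[0,0,0],"dr":[0,0,0],"jaw":0.54},
    {"xyz":[0,0,0],"dr":[0,0,0],"jaw":0.45},
    {"xyz":[0,0,0],"dr":[0,0,0],"jaw":0.45},
    {"xyz":[0,0,0],"dr":[0,0,0],"jaw":0.45}
  ],
  "grip_force": 15
}}

```text
clock: 11.77
position: [527.6, -124.6, 43.6]
tool_rot: [-2.15, 2.29, -0.001]
force: [-0.3, -0.0, -0.7]
width: 0.606
grasp_force: 0.0
```

Call:
{"api": "play_rows", "payload": {
  "motion": [
    {"xyz":[0,0,0],"dr":[0,0,0],"jaw":0.45},
    {"xyz":[0,0,0],"dr":[0,0,0],"jaw":0.45},
    {"xyz":[0,0,0],"dr":[0,0,0],"jaw":0.45},
    {"xyz":[0,0,0],"dr":[0,0,0],"jaw":0.45},
    {"xyz":[0,0,0],"dr":[0,0,0],"jaw":0.45}
  ]
}}

```text
clock: 12.18
position: [527.0, -124.6, 43.3]
tool_rot: [2.15, -2.291, -0.0]
force: [-1.7, 0.5, 6.0]
width: 0.499
grasp_force: 15.0
```

Run:
```python
from h import *
# screw axis from the first top picture (crop c.png: offset 80, scale 2.4)
k=cams.calibration('top');f=lambda p,z:ray('top',np.array([p])/2.4+80-.3,z,k)[0,:2].round(1)
print('hub c',f([145,120],189),'ball',f([149,62],195),'knob top',f([128,167],238),'bar end',f([143,182],189))
g=lambda p,z:ray('top',np.array([p])/4.5+[85-.4,80-.4],z,k)[0,:2].round(1)
print('t2 hub',g([250,225],192),'ball',g([258,115],195),'knobtop',g([224,314],238),'headcircle',g([262,228],169))
print('bolts',[g(p,12) for p in([130,166],[115,352])])
o=np.array([534.6,.4]);y=np.array([.061,.998])
for D in(125,130,135,140):print(D,o+D*y)
```

```text
hub c [544.1 134.8] ball [605.  129.5] knob top [487.4 140.5] bar end [478.  136.6]
t2 hub [543.8 134. ] ball [606.  129.1] knobtop [487.1 137.2] headcircle [546.2 132.4]
bolts [array([615.4, 253.9]), array([493.7, 262.5])]
125 [542.225 125.15 ]
130 [542.53 130.14]
135 [542.835 135.13 ]
140 [543.14 140.12]
```

Call:
{"api": "play_rows", "payload": {
  "motion": [
    {"xyz":[-0.003,0,0],"dr":[0,0,0],"jaw":0.45},
    {"xyz":[-0.006,0,0],"dr":[0,0,0],"jaw":0.45},
    {"xyz":[-0.009,0,0],"dr":[0,0,0],"jaw":0.45},
    {"xyz":[-0.01,0,0],"dr":[0,0,0],"jaw":0.45},
    {"xyz":[-0.01,0,0],"dr":[0,0,0],"jaw":0.45},
    {"xyz":[-0.01,0,0],"dr":[0,0,0],"jaw":0.45},
    {"xyz":[-0.01,0,0],"dr":[0,0,0],"jaw":0.45},
    {"xyz":[-0.01,0,0],"dr":[0,0,0],"jaw":0.45},
    {"xyz":[-0.01,0,0],"dr":[0,0,0],"jaw":0.45},
    {"xyz":[-0.01,0,0],"dr":[0,0,0],"jaw":0.45},
    {"xyz":[-0.01,0,0],"dr":[0,0,0],"jaw":0.45},
    {"xyz":[-0.008,0,0],"dr":[0,0,0],"jaw":0.45},
    {"xyz":[-0.006,0,0],"dr":[0,0,0],"jaw":0.45},
    {"xyz":[-0.003,0,0],"dr":[0,0,0],"jaw":0.45},
    {"xyz":[0,0,0],"dr":[0,0,0],"jaw":0.45}
  ]
}}

```text
clock: 13.43
position: [535.1, -8.4, 43.3]
tool_rot: [-2.15, 2.289, -0.001]
force: [-1.6, 1.6, 6.2]
width: 0.501
grasp_force: 15.0
```

Call:
{"api": "play_rows", "payload": {
  "motion": [
    {"xyz":[-0.002,0,0],"dr":[0,0,0],"jaw":0.45},
    {"xyz":[-0.002,0,0],"dr":[0,0,0],"jaw":0.45},
    {"xyz":[-0.002,0,0],"dr":[0,0,0],"jaw":0.45},
    {"xyz":[-0.002,0,0],"dr":[0,0,0],"jaw":0.45},
    {"xyz":[0,0,0],"dr":[0,0,0],"jaw":0.45}
  ]
}}

```text
clock: 13.85
position: [535.6, -1.0, 43.3]
tool_rot: [-2.15, 2.29, -0.001]
force: [0.7, 0.3, 4.7]
width: 0.499
grasp_force: 15.0
```

Call:
{"api": "play_rows", "payload": {
  "motion": [
    {"xyz":[-0.002,0,0],"dr":[0,0,0],"jaw":0.45},
    {"xyz":[-0.002,0,0],"dr":[0,0,0],"jaw":0.45},
    {"xyz":[-0.001,0,0],"dr":[0,0,0],"jaw":0.45},
    {"xyz":[-0.001,0,0],"dr":[0,0,0],"jaw":0.45},
    {"xyz":[0,0,0],"dr":[0,0,0],"jaw":0.45}
  ]
}}

```text
clock: 14.27
position: [536.0, 4.8, 43.3]
tool_rot: [-2.15, 2.29, -0.001]
force: [0.5, 0.0, 4.6]
width: 0.499
grasp_force: 15.0
```

Call:
{"api": "play_rows", "payload": {
  "motion": [
    {"xyz":[-0.001,0,0],"dr":[0,0,0],"jaw":0.45},
    {"xyz":[-0.001,0,0],"dr":[0,0,0],"jaw":0.45},
    {"xyz":[-0.001,0,0],"dr":[0,0,0],"jaw":0.45},
    {"xyz":[0,0,0],"dr":[0,0,0],"jaw":0.45}
  ]
}}

```text
clock: 14.6
position: [536.2, 7.8, 43.3]
tool_rot: [-2.15, 2.29, -0.001]
force: [0.4, 0.1, 4.7]
width: 0.501
grasp_force: 15.0
```

Call:
{"api": "play_rows", "payload": {
  "motion": [
    {"xyz":[-0.001,0,0],"dr":[0,0,0],"jaw":0.45},
    {"xyz":[-0.001,0,0],"dr":[0,0,0],"jaw":0.45},
    {"xyz":[-0.001,0,0],"dr":[0,0,0],"jaw":0.45},
    {"xyz":[0,0,0],"dr":[0,0,0],"jaw":0.45}
  ]
}}

```text
clock: 14.93
position: [536.4, 10.7, 43.3]
tool_rot: [-2.15, 2.29, -0.001]
force: [0.3, -1.0, 4.8]
width: 0.498
grasp_force: 15.0
```

Call:
{"api": "play_rows", "payload": {
  "motion": [
    {"xyz":[-0.001,0,0],"dr":[0,0,0],"jaw":0.45},
    {"xyz":[-0.001,0,0],"dr":[0,0,0],"jaw":0.45},
    {"xyz":[-0.001,0,0],"dr":[0,0,0],"jaw":0.45},
    {"xyz":[0,0,0],"dr":[0,0,0],"jaw":0.45}
  ]
}}

```text
clock: 15.27
position: [536.4, 11.5, 43.3]
tool_rot: [2.149, -2.289, 0.003]
force: [5.5, -14.8, 4.7]
width: 0.502
grasp_force: 15.0
```

Call:
{"api": "play_rows", "payload": {
  "motion": [
    {"xyz":[-0.001,0,0],"dr":[0,0,0],"jaw":0.45},
    {"xyz":[-0.001,0,0],"dr":[0,0,0],"jaw":0.45},
    {"xyz":[-0.001,0,0],"dr":[0,0,0],"jaw":0.45},
    {"xyz":[0,0,0],"dr":[0,0,0],"jaw":0.45}
  ]
}}

```text
clock: 15.6
position: [536.5, 13.5, 43.1]
tool_rot: [2.148, -2.289, 0.004]
force: [6.4, -20.5, 2.1]
width: 0.504
grasp_force: 15.0
```

The tray is home: force steps up to about 15 to 20 N at y≈11.5. I'm releasing the tab, lifting, and moving above the knob.

Call:
{"api": "play_rows", "payload": {
  "motion": [
    {"xyz":[0,0,0],"dr":[0,0,0],"jaw":0.6},
    {"xyz":[0,0,0],"dr":[0,0,0],"jaw":0.8},
    {"xyz":[0,0,0],"dr":[0,0,0],"jaw":0.9},
    {"xyz":[0,0,0],"dr":[0,0,0],"jaw":0.9},
    {"xyz":[0,0,-0.015],"dr":[0,0,0],"jaw":0.9},
    {"xyz":[0,0,-0.035],"dr":[0,0,0],"jaw":0.9},
    {"xyz":[0,0,-0.04],"dr":[0,0,0],"jaw":0.9},
    {"xyz":[0,0,-0.04],"dr":[0,0,0],"jaw":0.8},
    {"xyz":[0,0,-0.04],"dr":[0,0,0],"jaw":0.6},
    {"xyz":[0,0,-0.04],"dr":[0,0,0],"jaw":0.5},
    {"xyz":[0,0,-0.01],"dr":[0,0,0],"jaw":0.5},
    {"xyz":[-0.0244,0.0112,0],"dr":[0,0,0],"jaw":0.5},
    {"xyz":[-0.0244,0.0112,0],"dr":[0,0,0],"jaw":0.5},
    {"xyz":[-0.0244,0.0112,0],"dr":[0,0,0],"jaw":0.5},
    {"xyz":[-0.0244,0.0112,0],"dr":[0,0,0],"jaw":0.5},
    {"xyz":[-0.0244,0.0112,0],"dr":[0,0,0],"jaw":0.5},
    {"xyz":[0,0,0],"dr":[0,0,0],"jaw":0.5},
    {"xyz":[0,0,0],"dr":[0,0,0],"jaw":0.5}
  ]
}}

```text
clock: 17.1
position: [487.3, 142.9, 262.8]
tool_rot: [-2.153, 2.287, 0.001]
force: [0.4, 0.3, 0.2]
width: 0.499
grasp_force: 0.0
```

Run:
```python
from h import *
s=sensors.state();print(s['clock'],s['position'],s['force'],s['width'],Ro.from_rotvec(s['tool_rot']).as_matrix().round(4).tolist())
k=cams.calibration('wrist');np.savez('k6.npz',**{q:k[q] for q in('mtx','R','t')})
a=cams.read_camera('wrist');cv2.imwrite('pics/w6raw.png',a);cv2.imwrite('pics/w6.png',cv2.resize(a,(800,600),interpolation=cv2.INTER_CUBIC))
print((proj(k,[[488.2,138.9,238],[543.5,135.5,192],[535.8,10.5,68]])*1.5625).round())
```

```text
17.1 [487.33853932 142.86131039 262.77467089] [0.41778056 0.34945653 0.2004926 ] 0.49866000678786615 [[-0.0604, -0.9982, -0.0002], [-0.9982, 0.0604, 0.0003], [-0.0003, 0.0002, -1.0]]
[[399. 350.]
 [281. 313.]
 [312.  61.]]
```

View pics/w6.png

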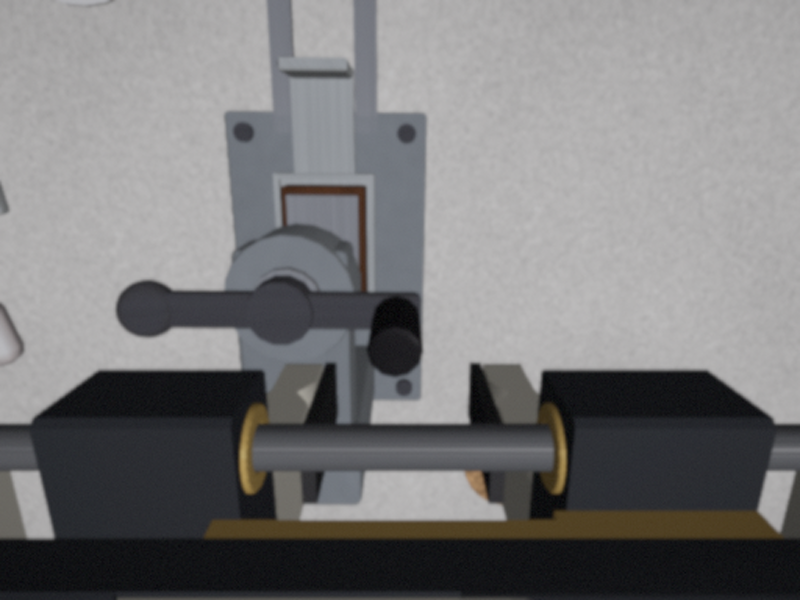

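The view shows the tray home with the plaque under the head. The knob top is at (394,350) and the hub at (282,311). I'm narrowing the jaws and descending around the knob.

Call:
{"api": "play_rows", "payload": {
  "motion": [
    {"xyz":[0.0037,-0.0027,0],"dr":[0,0,0],"jaw":0.37},
    {"xyz":[0,0,0],"dr":[0,0,0],"jaw":0.37},
    {"xyz":[0,0,0],"dr":[0,0,0],"jaw":0.37},
    {"xyz":[0,0,0.015],"dr":[0,0,0],"jaw":0.37},
    {"xyz":[0,0,0],"dr":[0,0,0],"jaw":0.37}
  ]
}}

```text
clock: 17.57
position: [489.5, 136.5, 245.9]
tool_rot: [2.146, -2.291, -0.002]
force: [-1.6, 0.3, -1.4]
width: 0.372
grasp_force: 0.0
```

Call:
{"api": "play_rows", "payload": {
  "motion": [
    {"xyz":[0,0,0.01],"dr":[0,0,0],"jaw":0.37},
    {"xyz":[0,0,0.01],"dr":[0,0,0],"jaw":0.37},
    {"xyz":[0,0,0.01],"dr":[0,0,0],"jaw":0.37},
    {"xyz":[0,0,0.01],"dr":[0,0,0],"jaw":0.37},
    {"xyz":[0,0,0.006],"dr":[0,0,0],"jaw":0.37},
    {"xyz":[0,0,0],"dr":[0,0,0],"jaw":0.37}
  ]
}}

```text
clock: 18.07
position: [489.6, 137.1, 200.1]
tool_rot: [2.148, -2.289, -0.001]
force: [0.7, -0.1, -0.2]
width: 0.367
grasp_force: 0.0
```

Call:
{"api": "play_rows", "payload": {
  "motion": [
    {"xyz":[0,0,0],"dr":[0,0,0],"jaw":0.3},
    {"xyz":[0,0,0],"dr":[0,0,0],"jaw":0.25},
    {"xyz":[0,0,0],"dr":[0,0,0],"jaw":0.2},
    {"xyz":[0,0,0],"dr":[0,0,0],"jaw":0.2},
    {"xyz":[0,0,0],"dr":[0,0,0],"jaw":0.2},
    {"xyz":[0,0,0],"dr":[0,0,0],"jaw":0.2}
  ],
  "grip_force": 30
}}

```text
clock: 18.57
position: [490.2, 137.7, 202.4]
tool_rot: [-2.15, 2.29, 0.0]
force: [-5.7, 0.8, 4.7]
width: 0.247
grasp_force: 30.0
```

I have the knob (width 21.7 mm). Now I'll wind along the 55 mm circle in 5° rows, starting with 40°.

Call:
{"api": "play_rows", "payload": {
  "motion": [
    {"xyz":[-0.0048,-0.0002,0],"dr":[0,0,0],"jaw":0.2},
    {"xyz":[-0.0048,-0.0006,0],"dr":[0,0,0],"jaw":0.2},
    {"xyz":[-0.0047,-0.001,0],"dr":[0,0,0],"jaw":0.2},
    {"xyz":[-0.0046,-0.0014,0],"dr":[0,0,0],"jaw":0.2}
  ]
}}

```text
clock: 18.9
position: [493.8, 154.0, 202.4]
tool_rot: [2.147, -2.288, 0.002]
force: [-6.5, -8.2, 8.0]
width: 0.245
grasp_force: 30.0
```

Call:
{"api": "play_rows", "payload": {
  "motion": [
    {"xyz":[-0.0044,-0.0018,0],"dr":[0,0,0],"jaw":0.2},
    {"xyz":[-0.0043,-0.0022,0],"dr":[0,0,0],"jaw":0.2},
    {"xyz":[-0.0041,-0.0026,0],"dr":[0,0,0],"jaw":0.2},
    {"xyz":[-0.0038,-0.0029,0],"dr":[0,0,0],"jaw":0.2}
  ]
}}

```text
clock: 19.23
position: [504.0, 170.5, 202.3]
tool_rot: [2.147, -2.288, 0.0]
force: [-9.0, -4.0, 9.5]
width: 0.247
grasp_force: 30.0
```

```bash
cat >> h.py <<'E'
def crank(P,F,C=(544.5,134.6)):
    ps=np.radians(-3.5);ex=np.array([np.cos(ps),np.sin(ps)]);ey=np.array([-np.sin(ps),np.cos(ps)])
    d=np.array(P[:2])-C;x,y=d@ex,d@ey;th=np.arctan2(y,-x)%(2*np.pi)
    t=np.sin(th)*ex+np.cos(th)*ey;r=-np.cos(th)*ex+np.sin(th)*ey
    return np.round([np.degrees(th),np.hypot(x,y),-np.dot(F[:2],t),np.dot(F[:2],r)],1)
E
python3 - <<'E'
from h import *
s=sensors.state();print(s['position'],s['force'],'deg,r,Ftan,Frad',crank(s['position'],s['force']))
E
```

```text
[503.96252478 170.54855996 202.34425668] [-9.04134296 -4.02579329  9.45513001] deg,r,Ftan,Frad [38.1 54.2  9.   4.1]
```

Call:
{"api": "play_rows", "payload": {
  "motion": [
    {"xyz":[-0.0035,-0.0032,0],"dr":[0,0,0],"jaw":0.2},
    {"xyz":[-0.0032,-0.0035,0],"dr":[0,0,0],"jaw":0.2},
    {"xyz":[-0.0029,-0.0038,0],"dr":[0,0,0],"jaw":0.2},
    {"xyz":[-0.0026,-0.0041,0],"dr":[0,0,0],"jaw":0.2}
  ]
}}

```text
clock: 19.57
position: [519.4, 182.6, 202.4]
tool_rot: [2.148, -2.289, -0.001]
force: [-10.6, -1.4, 9.5]
width: 0.24
grasp_force: 30.0
```

Call:
{"api": "play_rows", "payload": {
  "motion": [
    {"xyz":[-0.0022,-0.0043,0],"dr":[0,0,0],"jaw":0.2},
    {"xyz":[-0.0018,-0.0044,0],"dr":[0,0,0],"jaw":0.2},
    {"xyz":[-0.0014,-0.0046,0],"dr":[0,0,0],"jaw":0.2},
    {"xyz":[-0.001,-0.0047,0],"dr":[0,0,0],"jaw":0.2}
  ]
}}

```text
clock: 19.9
position: [538.0, 188.4, 202.4]
tool_rot: [2.149, -2.289, -0.001]
force: [-9.8, 0.8, 7.8]
width: 0.243
grasp_force: 30.0
```

Call:
{"api": "play_rows", "payload": {
  "motion": [
    {"xyz":[-0.0006,-0.0048,0],"dr":[0,0,0],"jaw":0.2},
    {"xyz":[-0.0002,-0.0048,0],"dr":[0,0,0],"jaw":0.2},
    {"xyz":[0.0002,-0.0048,0],"dr":[0,0,0],"jaw":0.2},
    {"xyz":[0.0006,-0.0048,0],"dr":[0,0,0],"jaw":0.2}
  ]
}}

```text
clock: 20.23
position: [557.3, 187.5, 202.4]
tool_rot: [2.149, -2.29, -0.002]
force: [-9.9, 1.8, 8.1]
width: 0.242
grasp_force: 30.0
```

Call:
{"api": "play_rows", "payload": {
  "motion": [
    {"xyz":[0.001,-0.0047,0],"dr":[0,0,0],"jaw":0.2},
    {"xyz":[0.0014,-0.0046,0],"dr":[0,0,0],"jaw":0.2},
    {"xyz":[0.0018,-0.0044,0],"dr":[0,0,0],"jaw":0.2},
    {"xyz":[0.0022,-0.0043,0],"dr":[0,0,0],"jaw":0.2}
  ]
}}

```text
clock: 20.57
position: [574.8, 180.2, 202.4]
tool_rot: [2.15, -2.29, -0.002]
force: [-10.1, 2.0, 7.8]
width: 0.243
grasp_force: 30.0
```

Run:
```python
from h import *
s=sensors.state();print(s['position'],s['force'],'deg,r,Ftan,Frad',crank(s['position'],s['force']))
```

```text
[574.83313897 180.18335565 202.37991658] [-10.07082366   1.98659507   7.77308272] deg,r,Ftan,Frad [120.1  54.8   9.5  -3.9]
```

Call:
{"api": "play_rows", "payload": {
  "motion": [
    {"xyz":[0.0026,-0.0041,0],"dr":[0,0,0],"jaw":0.2},
    {"xyz":[0.0029,-0.0038,0],"dr":[0,0,0],"jaw":0.2}
  ]
}}

```text
clock: 20.73
position: [582.4, 174.3, 202.4]
tool_rot: [2.15, -2.29, -0.002]
force: [-10.2, 3.5, 8.6]
width: 0.244
grasp_force: 30.0
```

Call:
{"api": "play_rows", "payload": {
  "motion": [
    {"xyz":[0.0032,-0.0035,0],"dr":[0,0,0],"jaw":0.2},
    {"xyz":[0.0035,-0.0032,0],"dr":[0,0,0],"jaw":0.2}
  ]
}}

```text
clock: 20.9
position: [588.7, 167.4, 202.4]
tool_rot: [2.15, -2.29, -0.003]
force: [-9.9, 5.0, 8.1]
width: 0.243
grasp_force: 30.0
```

Call:
{"api": "play_rows", "payload": {
  "motion": [
    {"xyz":[0.0038,-0.0029,0],"dr":[0,0,0],"jaw":0.2},
    {"xyz":[0.0041,-0.0026,0],"dr":[0,0,0],"jaw":0.2}
  ]
}}

```text
clock: 21.07
position: [593.8, 159.5, 202.4]
tool_rot: [-2.15, 2.29, 0.003]
force: [-8.8, 6.3, 7.5]
width: 0.242
grasp_force: 30.0
```

Call:
{"api": "play_rows", "payload": {
  "motion": [
    {"xyz":[0.0043,-0.0022,0],"dr":[0,0,0],"jaw":0.2},
    {"xyz":[0.0044,-0.0018,0],"dr":[0,0,0],"jaw":0.2}
  ]
}}

```text
clock: 21.23
position: [597.4, 150.9, 202.4]
tool_rot: [-2.15, 2.289, 0.003]
force: [-8.4, 8.1, 7.3]
width: 0.249
grasp_force: 30.0
```

Call:
{"api": "play_rows", "payload": {
  "motion": [
    {"xyz":[0.0046,-0.0014,0],"dr":[0,0,0],"jaw":0.2},
    {"xyz":[0.0047,-0.001,0],"dr":[0,0,0],"jaw":0.2}
  ]
}}

```text
clock: 21.4
position: [599.5, 141.9, 202.4]
tool_rot: [-2.149, 2.289, 0.003]
force: [-7.6, 8.4, 5.9]
width: 0.244
grasp_force: 30.0
```

Call:
{"api": "play_rows", "payload": {
  "motion": [
    {"xyz":[0.0048,-0.0006,0],"dr":[0,0,0],"jaw":0.2},
    {"xyz":[0.0048,-0.0002,0],"dr":[0,0,0],"jaw":0.2}
  ]
}}

```text
clock: 21.57
position: [600.1, 133.3, 202.4]
tool_rot: [-2.148, 2.287, 0.004]
force: [-6.6, 13.9, 4.3]
width: 0.244
grasp_force: 30.0
```

Call:
{"api": "play_rows", "payload": {
  "motion": [
    {"xyz":[0.0048,0.0002,0],"dr":[0,0,0],"jaw":0.2},
    {"xyz":[0.0048,0.0006,0],"dr":[0,0,0],"jaw":0.2}
  ]
}}

```text
clock: 21.73
position: [599.3, 124.6, 202.5]
tool_rot: [-2.147, 2.285, 0.003]
force: [-3.2, 14.8, 2.8]
width: 0.242
grasp_force: 30.0
```

Call:
{"api": "play_rows", "payload": {
  "motion": [
    {"xyz":[0.0047,0.001,0],"dr":[0,0,0],"jaw":0.2},
    {"xyz":[0.0046,0.0014,0],"dr":[0,0,0],"jaw":0.2}
  ]
}}

```text
clock: 21.9
position: [597.0, 115.8, 202.4]
tool_rot: [-2.147, 2.284, 0.002]
force: [-0.3, 15.7, 1.3]
width: 0.242
grasp_force: 30.0
```

Call:
{"api": "play_rows", "payload": {
  "motion": [
    {"xyz":[0.0044,0.0018,0],"dr":[0,0,0],"jaw":0.2},
    {"xyz":[0.0043,0.0022,0],"dr":[0,0,0],"jaw":0.2}
  ]
}}

```text
clock: 22.07
position: [593.4, 107.5, 202.5]
tool_rot: [-2.146, 2.283, 0.001]
force: [3.8, 14.9, -1.9]
width: 0.244
grasp_force: 30.0
```

Run:
```python
from h import *
for P,F in (((538.0,188.4),(-9.8,.8)),((557.3,187.5),(-9.9,1.8)),((582.4,174.3),(-10.2,3.5)),((588.7,167.4),(-9.9,5)),((593.8,159.5),(-8.8,6.3)),((597.4,150.9),(-8.4,8.1)),((599.5,141.9),(-7.6,8.4))):print(crank(P,F))
s=sensors.state();print('now',crank(s['position'],s['force']))
```

```text
[79.6 54.2  9.6  2. ]
[100.1  54.4  10.   -0.6]
[130.2  54.9   9.8  -4.5]
[139.9  55.    9.9  -5. ]
[149.7  55.2   9.6  -5. ]
[159.4  55.4  10.2  -5.6]
[168.9  55.5   9.3  -6.4]
now [205.5  55.9  14.9  -3.9]
```

Contact is clear: the tangential force rose from 9.3 N at 169° to about 14 N at 178°, so contact is at about 171°. The target is about 261°.

Call:
{"api": "play_rows", "payload": {
  "motion": [
    {"xyz":[0.0041,0.0026,0],"dr":[0,0,0],"jaw":0.2},
    {"xyz":[0.0038,0.0029,0],"dr":[0,0,0],"jaw":0.2},
    {"xyz":[0.0035,0.0032,0],"dr":[0,0,0],"jaw":0.2},
    {"xyz":[0.0032,0.0035,0],"dr":[0,0,0],"jaw":0.2},
    {"xyz":[0.0029,0.0038,0],"dr":[0,0,0],"jaw":0.2},
    {"xyz":[0.0026,0.0041,0],"dr":[0,0,0],"jaw":0.2},
    {"xyz":[0.0022,0.0043,0],"dr":[0,0,0],"jaw":0.2},
    {"xyz":[0.0018,0.0044,0],"dr":[0,0,0],"jaw":0.2},
    {"xyz":[0.0014,0.0046,0],"dr":[0,0,0],"jaw":0.2}
  ]
}}

```text
clock: 22.82
position: [560.7, 81.4, 202.6]
tool_rot: [-2.145, 2.284, -0.007]
force: [16.7, -0.2, -9.9]
width: 0.246
grasp_force: 30.0
```

Run:
```python
from h import *
for P,F in (((600.1,133.3),(-6.6,13.9)),((599.3,124.6),(-3.2,14.8)),((597,115.8),(-.3,15.7))):print(crank(P,F))
s=sensors.state();print('now',crank(s['position'],s['force']))
```

```text
[177.8  55.6  13.7  -6.9]
[186.8  55.7  14.   -5.8]
[196.2  55.8  14.7  -5.6]
now [249.5  55.6  15.9   5. ]
```

Call:
{"api": "play_rows", "payload": {
  "motion": [
    {"xyz":[0.001,0.0047,0],"dr":[0,0,0],"jaw":0.2},
    {"xyz":[0.0005,0.0038,0],"dr":[0,0,0],"jaw":0.2},
    {"xyz":[0,0,0],"dr":[0,0,0],"jaw":0.2},
    {"xyz":[0,0,0],"dr":[0,0,0],"jaw":0.2}
  ]
}}

```text
clock: 23.15
position: [551.1, 79.4, 202.5]
tool_rot: [-2.147, 2.287, -0.007]
force: [13.1, -3.1, -7.3]
width: 0.245
grasp_force: 30.0
```

Run:
```python
from h import *
s=sensors.state();print('now',crank(s['position'],s['force']))
```

```text
now [259.7  55.6  12.7   4.6]
```

Now at 89° past contact. I'll unload slightly, open the jaws and rise.

Call:
{"api": "play_rows", "payload": {
  "motion": [
    {"xyz":[0,-0.0025,0],"dr":[0,0,0],"jaw":0.2},
    {"xyz":[0,0,0],"dr":[0,0,0],"jaw":0.3},
    {"xyz":[0,0,0],"dr":[0,0,0],"jaw":0.4},
    {"xyz":[0,0,0],"dr":[0,0,0],"jaw":0.5},
    {"xyz":[0,0,0],"dr":[0,0,0],"jaw":0.5},
    {"xyz":[0,0,0],"dr":[0,0,0],"jaw":0.5},
    {"xyz":[0,0,-0.01],"dr":[0,0,0],"jaw":0.5},
    {"xyz":[0,0,-0.02],"dr":[0,0,0],"jaw":0.5},
    {"xyz":[0,0,-0.03],"dr":[0,0,0],"jaw":0.5},
    {"xyz":[0,0,-0.03],"dr":[0,0,0],"jaw":0.5},
    {"xyz":[0.03,0,0],"dr":[0,0,0],"jaw":0.5},
    {"xyz":[0.03,0,0],"dr":[0,0,0],"jaw":0.5},
    {"xyz":[0.03,0,0],"dr":[0,0,0],"jaw":0.5},
    {"xyz":[0.03,0,0],"dr":[0,0,0],"jaw":0.5},
    {"xyz":[0.03,0,0],"dr":[0,0,0],"jaw":0.5},
    {"xyz":[0,0,0],"dr":[0,0,0],"jaw":0.5},
    {"xyz":[0,0,0],"dr":[0,0,0],"jaw":0.5}
  ]
}}

```text
clock: 24.57
position: [540.3, -72.1, 292.8]
tool_rot: [-2.147, 2.293, -0.001]
force: [-0.6, 0.1, 0.1]
width: 0.5
grasp_force: 0.0
```

Run:
```python
from h import *
s=sensors.state();print(s['clock'],s['position'],s['force'])
k=cams.calibration('wrist');a=cams.read_camera('wrist');np.savez('k7.npz',**{q:k[q] for q in('mtx','R','t')})
cv2.imwrite('pics/w7.png',a)
p=proj(k,[[551.1,79.4,238]])[0];print('pred knob',p)
# dark blob near it = knob top
m=(a.max(2)<60).astype(np.uint8);m[235:]=0
n,l,st,c=cv2.connectedComponentsWithStats(m)
for i in range(1,n):
  if st[i,4]>60:
    w=ray('wrist',[c[i]],228,k)[0];print(c[i].round(),st[i].tolist(),w.round(1),crank(w,[0,0]))
```

```text
24.5667 [540.32990986 -72.06458227 292.80473056] [-0.60081473  0.10582596  0.07718431]
pred knob [256.50559042 387.87675453]
```

Run:
```python
from h import *
k=cams.calibration('top');a=cams.read_camera('top');cv2.imwrite('pics/top8.png',a)
p=proj(k,[[551.1,79.4,232]])[0];print(p)
m=(a.max(2)<40).astype(np.uint8);n,l,st,c=cv2.connectedComponentsWithStats(m)
for i in range(1,n):
  if np.hypot(*(c[i]-p))<20 and st[i,4]>8:w=ray('top',[c[i]],232,k)[0];print(c[i],st[i,4],w,crank(w,[0,0]))
for c in('side',):
  a=cams.read_camera(c);cv2.imwrite('pics/side8.png',a);k=cams.calibration(c);p=proj(k,[[551.1,79.4,220]])[0];print(p)
  m=(a.max(2)<40).astype(np.uint8);n,l,st,ce=cv2.connectedComponentsWithStats(m)
  for i in range(1,n):
    if np.hypot(*(ce[i]-p))<20 and st[i,4]>8:w=ray(c,[ce[i]],220,k)[0];print(ce[i],st[i].tolist(),w,crank(w,[0,0]))
```

```text
[158.66348696 123.64630459]
[159.04761905 125.07142857] 84 [547.55622865  78.44650782 232.        ] [263.4  56.2  -0.    0. ]
[173.74311733 199.52183856]
[181.24633431 194.        ] [169, 175, 30, 37, 341] [544.5821252   51.48027299 220.        ] [266.4  83.1  -0.    0. ]
```

The knob is at about 260°, as left, and the arm is clear. Handing in.

```bash
python3 -c "
from workcell import bot;print(bot.finish_job())"
```

```text
the job is handed in; nothing more can be done
None
```

I laid the plaque in the tray, slid the tray home, felt the foot touch at about 171° of crank, wound about 89° further, let go and handed the job in at about 25 s; the hand-in call returned no verdict.

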